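# Lay out a puller's nose parts in assembly order

## Task

Lay out the nose parts on the bare desk in one straight line running on from the puller's nose, with gaps of about 30 mm: first the mandrel, lying along the line with its threaded tail towards the puller, then the nose cap standing cone up, then one tube of sleeves lying across the line, centred on it. Slip the locking ring over the nose cap's cone so that it sits flat on the shoulder. Take the tube at the stop of the sloped dispenser, letting the next one roll down to the stop; leave the other tubes in the dispenser and the plug gauge and the socket where they are.

Things in the scene. Friction and masses are not known exactly. Their poses are not given: they have to be found in the camera images.
- puller: heavy hydraulic puller (fixed), 325 mm long, lying on its side: black barrel, aluminium rear end and pistol grip (lying flat, away from the robot), steel nose 30 mm in diameter. Origin: on the desk straight below the centre of the nose's end face. x is level and points out of the nose, roughly to the robot's right: the layout line is this x axis.
- mandrel: loose steel mandrel lying on the desk: rod 10 mm thick, 110 mm long, x along it. Tail (-x end): 23 mm of dark thread; hexagon shoulder, 14 mm across flats, at x -30 to -20 mm; plain shank (grip here) -20 to +20; swelling, 14 mm thick, +30 to +40; plain end +55. Origin on its axis at mid-length, 7 mm above the desk. About 0.1 kg. In place its centre is 85 mm from the puller's nose.
- nosecap: loose steel nose cap standing on the desk: cylinder 44 mm in diameter, 30 mm high, topped by a cone narrowing from 28 to 18 mm, 50 mm overall; the 8 mm wide flat step round the cone's foot is the shoulder. Origin: centre of its underside, z up. About 0.27 kg. In place its centre is about 105 mm from the mandrel's (30 mm free between them).
- ring: loose steel locking ring lying flat on the desk: 50 mm outside, 34 mm bore, 14 mm high. Origin: centre of its underside, z up. 80 to 130 g. Seated on the shoulder its origin is 30 mm above the nose cap's.
- tube: loose capped tube of split sleeves (pale, black end caps), 36 mm diameter, 56 mm long, y along it, origin at its centre. At the start it is the front one, across the track at the stop; grip it from above by its free end faces, a few mm to the stop's side of centre, clear of the next, which touches it uphill. Twelve faint facets: it stays put on the desk (centre 18 mm up). 60 g. In place its centre is about 70 mm from the nose cap's.
- dispenser: white sloped dispenser (fixed), 125 mm long: a track falling at 22 degrees towards the robot, with a low stop. Origin: on the desk below the centre of the front tube, which is 45 mm up; x level, uphill; y along the tubes. Under the front tube the track is 32 mm wide, so the tube overhangs 12 mm at each end; low side walls (68 mm over all) begin 36 mm uphill of its centre.
- tube_next: second tube, the same, touching the first on its uphill side; it rolls to the stop (0, 0, 45 mm in the dispenser's frame) when the first is lifted out.
- tube_last: third tube, the same, behind the second; stays in the dispenser.
- gauge: bystander: loose double-ended plug gauge lying on the desk, 76 mm long, aluminium hexagon handle 16 mm across flats and 44 mm long with a thin steel pin at each end. Origin at its centre, x along it. Leave it.
- socket: bystander: steel socket standing on the desk, 28 mm diameter, 34 mm high. Origin: centre of its underside. Leave it.

How it is judged (in metres and radians):
At the end, for the whole second after the job is handed in: In line with the puller within 15 mm: mandrel tail to nose, cap upright, tube across (0.3 rad); mandrel within 0.2 rad; centres 85, 105, 70 mm (+-15) from nose, mandrel, cap. Ring flat on shoulder (8 mm off-centre at most). Next tube at stop (10 mm). All on the desk, at rest (x of mandrel in the frame of puller between 0.07 and 0.1 m and y of mandrel in the frame of puller between -0.015 and 0.015 m and angle between the x axis of mandrel and the x axis of puller, either way round below 0.2 rad and x of puller in the frame of mandrel below -0.05 m and height (world z) of mandrel below 0.012 m and x of nosecap in the frame of mandrel between 0.09 and 0.12 m and y of nosecap in the frame of puller between -0.015 and 0.015 m and angle between nosecap's own z axis and vertical below 0.1 rad and height (world z) of nosecap below 0.006 m and z of ring in the frame of nosecap between 0.026 and 0.034 m and horizontal distance between ring and nosecap below 0.008 m and angle between ring's own z axis and vertical below 0.12 rad and horizontal distance between tube and nosecap between 0.055 and 0.085 m and x of tube in the frame of mandrel above 0.13 m and y of tube in the frame of puller between -0.015 and 0.015 m and angle between the y axis of tube and the x axis of puller, either way round above 1.27 rad and height (world z) of tube below 0.023 m and x of tube_next in the frame of dispenser between -0.01 and 0.01 m and z of tube_next in the frame of dispenser between 0.035 and 0.055 m and linear speed of each of mandrel, nosecap, ring, tube, tube_next below 0.02 m/s); the robot touches nothing.
It fails at once if the plug gauge is pushed more than 20 mm (distance of gauge from where it was at the start of the episode above 0.02 m).
It fails at once if the socket is pushed more than 20 mm or knocked over (distance of socket from where it was at the start of the episode above 0.02 m or angle between socket's own z axis and vertical above 0.5 rad).
It fails at once if another tube leaves the dispenser (horizontal distance between any of tube_next, tube_last and dispenser above 0.11 m or height (world z) of any of tube_next, tube_last below 0.03 m).
It also fails if it takes over 106 s, if anything falls off the work surface, if the arm or the gripper's body presses on something with over 40 N, if the wrist force passes 120 N, or if a joint passes its speed limit or range.

## Robot

A 6-joint arm with a two-finger parallel gripper is mounted at the origin on the work surface. World frame = base frame: x ahead of the robot, y to its left, z up, the work surface at z = 0. Lengths are in m, angles in degrees, forces in N, time in s.
With the tool pointing down it reaches from about 0.375 to 0.9 m from the base axis. Payload 3.1 kg.
Tool frame: the origin (TCP) lies on the centre line of the jaws, within the pads' length; the fingertips stand 14 mm ahead of it and the grasp point (between the pads) lies 5 mm behind it (bot.tips_ahead is the distance from the TCP to the fingertips, in m); z points along the fingers, y is the line along which they close (so a half turn about z gives the same grasp; the last joint's range is limited). The gripper opens to 87 mm and grips with 3 to 60 N. Pads are 19 mm wide; open, the fingers measure 117 mm over their backs; the gripper's body (75 mm by 190 mm) begins 51 mm behind the grasp point.
Start: joints at [-83.165, 30.224, 82.088, -0, 67.689, -10.227], TCP at [0.183, -0.597, 0.237] pointing down, gripper open.
Joint ranges: [-176.69, 176.69], [-43.24, 126.21], [12.49, 139.97], [-82, 262], [0, 151.66], [-163.58, 163.58]. Speed limits (degrees/s): [159.86, 159.86, 180, 180, 180, 180].

## Interface

Orientations are given as a 3x3 rotation matrix whose columns are the frame's x, y, z axes.
In Python, from rig import bot gives the robot as it stands.
- The arm moves only by the tool play_rows, never from a script. Its argument "moves" is a list that holds one entry, the list of rows, each a list of 6 numbers: the shift along the tool's x, y, z in mm, then the turn, a rotation vector about the tool's x, y, z in rad. A call has 1 to 5 rows; each row shifts and turns the commanded pose from where the row before left it, along the tool's axes as they then stand; what a row does not reach is not made up. A row lasts 1/10 s, in which the tool goes at most 50 mm and 8.59 degrees, less where a joint would pass 70% of its speed; a pose out of reach is approached as far as the arm can. A call with a gripper value outside its range is refused whole. "fingers" is the opening, from -1 (shut) to 1 (fully open), set as the call begins (left out, the last holds). The fingers move at their own pace and stop on an object; the grip force is fixed at half the most. Time passes only in rows, so rows that do not move let the fingers close. It gives the time, the measured TCP pose, the force, the opening and the grip force at its end, in the units of the state.
- bot.read_state(): the state, without advancing time (a new reading comes with each control period).
- bot.capture(name): name is "side" or "top"; returns a dict with "image" (384x512x3 uint8, blue, green, red), "fx", "fy", "cx", "cy" (pixels), "R" (3x3) and "t" (3): a world point X has camera coordinates R X + t. Camera axes: x right, y down, z forward; pixel columns grow to the right and rows downward; lengths in m; the calibration is good to about 2 mm. A picture is of the moment at which its call begins. There is no depth.
- bot.hand_in(): hands the job in; it is judged then, once.
Trained networks look in a picture, given as the dict that the camera call returned (one of the last four; its "shot" number tells which), for a name from the list of things; names that differ only in an ending like _2 or _b are one class to them, and where a whole thing is asked for, a point or a joint stands for the part that bears it (a point fixed in the world has none). Each returns a list of dicts, best first, with "confidence" (0 to 1); they miss things now and then, are a little off and sometimes report something else, mostly with a low value. They report only what shows in the picture. A call takes as long as a camera call.
- bot.search_frame(picture, query): "centre" ([column, row] in pixels, amid what is visible of it).
- bot.silhouettes(picture, query): "pixels" (384x512 bool, what is visible of it) and "centre" ([column, row] in pixels, amid what is visible of it).
- bot.pinpoint(picture, query): "centre" ([column, row] in pixels: a listed point, or the origin of a listed thing).
The state is a dict: "time_s": time; "joint_positions": joint angles; "qvel": joint speeds; "tau": joint torques, N m; "position": TCP position; "tcp_rot": TCP orientation; "force": force on the tool from outside, world axes, zero at the start; "moment": the same for the moment, N m; "opening": opening from 0.0 (shut) to 1.0 (fully open); "grasp_force": force on a finger pad.
Only numpy, scipy, OpenCV 4.12 (cv2) and the standard library are available. Lean on these libraries where they do the work, as an engineer would, in place of code of your own. Each camera call takes 0.05 s, during which the arm holds its last target. There are 200 camera calls.

## Working session

There is one attempt and no reset: what is moved stays moved. The work goes in short steps, Python scripts to look and compute and a tool call to move; the robot and the scene stay as the last step left them, time stands still between calls to the robot, and variables do not carry over. Pictures are saved under pics/ and viewed, at most 14 in all, crops included, and the job is handed in when it is done.

Besides the shell and the picture viewer there is one more tool, called after "Request:" as name(argument=value, ...) on one line, values as JSON. play_rows: Moves the arm, as the interface text tells. Its arguments: {"type":"object","properties":{"moves":{"type":"array","items":{"type":"array","items":{"type":"array","items":{"type":"number"}}}},"fingers":{"type":"number"}},"required":["moves"]}

```bash
mkdir -p pics; ls
cat > h.py <<'E'
import numpy as np, cv2
from rig import bot
def ray(c,px):
    d=np.array([(px[0]-c['cx'])/c['fx'],(px[1]-c['cy'])/c['fy'],1.])
    R=np.array(c['R']);t=np.array(c['t'])
    return -R.T@t, R.T@d
def onz(c,px,z):
    o,d=ray(c,px); return o+d*(z-o[2])/d[2]
def proj(c,X):
    p=np.array(c['R'])@np.array(X)+np.array(c['t']); return [c['fx']*p[0]/p[2]+c['cx'],c['fy']*p[1]/p[2]+c['cy']]
E
python3 - <<'E'
from h import *
np.set_printoptions(precision=3,suppress=True)
H=dict(puller=0,mandrel=.007,nosecap=0,ring=0,tube=.045,dispenser=0,gauge=.008,socket=0)
for n in("top","side"):
    c=bot.capture(n); cv2.imwrite(f'pics/{n}0.png',c['image'])
    print(n,c['fx'],'cam at',ray(c,(0,0))[0])
    for q in H:
        for r in bot.pinpoint(c,q)[:3]: print(q,round(r['confidence'],2),np.array(r['centre']),onz(c,r['centre'],H[q]))
E
```

```text
pics
top 352.3380819215631 cam at [ 0.401 -0.062  0.877]
puller 0.88 [169.2 177.2] [0.626 0.175 0.   ]
mandrel 0.73 [169.5 244.4] [0.455 0.149 0.007]
mandrel 0.62 [326.1 167.1] [ 0.687 -0.226  0.007]
mandrel 0.52 [383.8 221.8] [ 0.557 -0.376  0.007]
nosecap 0.59 [224.8 255.2] [0.441 0.011 0.   ]
ring 0.81 [120.2 237.5] [0.461 0.275 0.   ]
tube 0.96 [382.2 254.6] [ 0.472 -0.359  0.045]
tube 0.59 [225.8 252.4] [0.445 0.006 0.045]
tube 0.46 [380.4 252. ] [ 0.478 -0.355  0.045]
dispenser 0.74 [379.  251.8] [ 0.482 -0.367  0.   ]
dispenser 0.45 [221.7 253.1] [0.445 0.02  0.   ]
gauge 0.68 [282.  258.6] [ 0.444 -0.129  0.008]
socket 0.43 [325.1 166.9] [ 0.689 -0.224  0.   ]
side 432.06646450631024 cam at [0.207 0.613 0.67 ]
puller 0.89 [164.2 278.6] [0.632 0.188 0.   ]
mandrel 0.77 [249.7 292.3] [0.461 0.145 0.007]
nosecap 0.86 [283.6 253.4] [0.447 0.016 0.   ]
ring 0.92 [212.5 352.1] [0.461 0.282 0.   ]
tube 0.5 [333.3 148.9] [ 0.47  -0.353  0.045]
dispenser 0.7 [330.4 161.5] [ 0.475 -0.358  0.   ]
gauge 0.51 [281.9 255.6] [0.445 0.031 0.008]
gauge 0.46 [307.8 213.2] [ 0.447 -0.119  0.008]
socket 0.6 [240.6 168.9] [ 0.678 -0.216  0.   ]
```

View pics/top0.png

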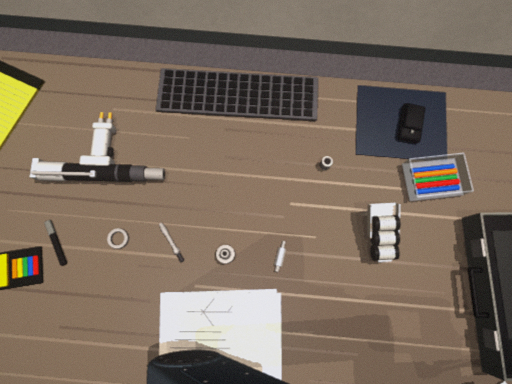

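View pics/side0.png

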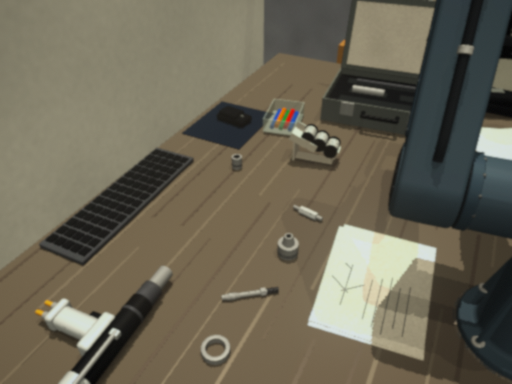

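The top view shows the puller with its nose end at about (163,174), the mandrel at (171,242) with its dark tail at (182,260), the ring at (118,238), the cap at (225,254), the gauge at (281,256), the socket at (326,162) and the tubes at (385,225-255). The side view agrees. Next I'll refine with silhouettes and a zoomed crop.

Run:
```python
from h import *
np.set_printoptions(precision=3,suppress=True)
H=dict(puller=.02,mandrel=.006,nosecap=.03,ring=.014,tube=.045,gauge=.008,socket=.034)
for n in("top","side"):
    c=bot.capture(n)
    if n=="top":
        im=c['image'][150:280,20:240]; cv2.imwrite('pics/crop1.png',cv2.resize(im,None,fx=3.6,fy=3.6,interpolation=cv2.INTER_CUBIC))
    for q in H:
        for r in bot.silhouettes(c,q)[:1]:
            m=r['pixels'].astype(np.uint8); rr=cv2.minAreaRect(cv2.findNonZero(m)); b=cv2.boxPoints(rr)
            ends=[(b[i]+b[(i+1)%4])/2 for i in range(4)]
            print(n,q,round(r['confidence'],2),m.sum(),np.array(rr[0]),onz(c,rr[0],H[q]),'size',np.array(rr[1]))
            if q in('puller','mandrel','tube'):
                k=0 if np.linalg.norm(b[0]-b[1])<np.linalg.norm(b[1]-b[2]) else 1
                print('   ends',ends[k],ends[k+2],onz(c,ends[k],H[q]),onz(c,ends[k+2],H[q]))
s=bot.read_state();print(s['position'],np.array(s['tcp_rot']),s['opening'])
```

```text
top puller 0.59 3310 [ 96.929 146.745] [0.685 0.365 0.02 ] size [135.03   67.873]
   ends [ 29.422 145.738] [164.437 147.753] [0.672 0.537 0.02 ] [0.698 0.192 0.02 ]
top mandrel 0.65 214 [170.926 242.044] [0.461 0.146 0.006] size [42.189  6.002]
   ends [160.074 223.956] [181.779 260.132] [0.503 0.179 0.006] [0.42  0.114 0.006]
top nosecap 0.82 272 [225.  253.5] [0.443 0.009 0.03 ] size [17. 18.]
top ring 0.65 262 [117.5 238. ] [0.459 0.276 0.014] size [20. 21.]
top tube 0.97 378 [383.5 252. ] [ 0.479 -0.362  0.045] size [14. 27.]
   ends [397. 252.] [370. 252.] [ 0.481 -0.394  0.045] [ 0.476 -0.331  0.045]
top gauge 0.56 98 [278.543 256.859] [ 0.448 -0.12   0.008] size [ 5.073 24.703]
top socket 0.68 136 [325.25 162.25] [ 0.69  -0.218  0.034] size [10.607 14.142]
side puller 0.85 5518 [114.948 328.472] [0.628 0.331 0.02 ] size [ 92.714 142.045]
   ends [182.894 307.793] [ 47.003 349.151] [0.548 0.241 0.02 ] [0.702 0.413 0.02 ]
side mandrel 0.58 341 [249.87  293.141] [0.46  0.146 0.006] size [ 7.91  56.866]
   ends [277.982 288.882] [221.758 297.4  ] [0.416 0.113 0.006] [0.503 0.179 0.006]
side nosecap 0.58 352 [249.966 293.278] [0.451 0.163 0.03 ] size [ 7.61  57.016]
side ring 0.64 509 [215. 349.] [0.455 0.282 0.014] size [30. 28.]
side tube 0.57 251 [331.836 146.938] [ 0.476 -0.361  0.045] size [12.757 21.536]
   ends [335.616 136.856] [328.055 157.021] [ 0.484 -0.415  0.045] [ 0.469 -0.31   0.045]
side gauge 0.53 165 [307.3 212.4] [ 0.449 -0.121  0.008] size [29.516  6.708]
[ 0.183 -0.597  0.237] [[ 0.956  0.293 -0.   ]
 [ 0.293 -0.956  0.   ]
 [-0.    -0.    -1.   ]] 1.000141519747044
```

View pics/crop1.png

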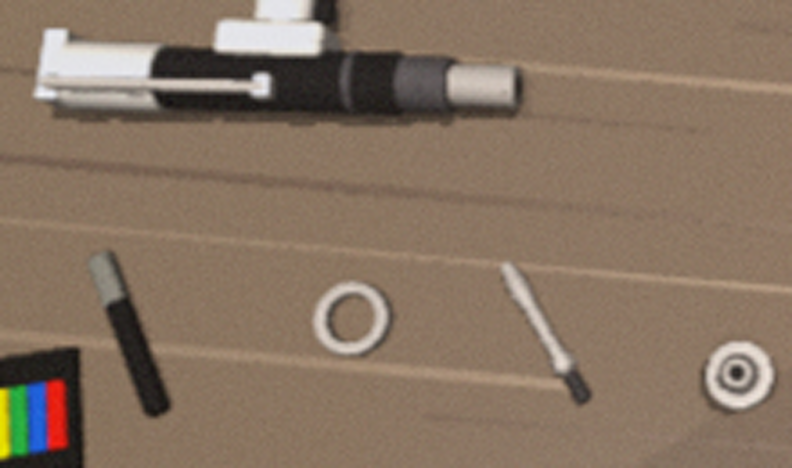

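```bash
cat >> h.py <<'E'
def yawnow(s):
    R=np.array(s['tcp_rot']); return np.degrees(np.arctan2(R[1,1],R[0,1]))   # heading of tool y
def plan(x,y,z,yawy=None,n=None,mod=180):
    """rows from the present pose: tool y heading yawy (deg), z; tool pointing down"""
    from scipy.spatial.transform import Rotation as Ro
    s=bot.read_state(); R=np.array(s['tcp_rot']); p=np.array(s['position']); y0=yawnow(s)
    d=0 if yawy is None else (yawy-y0+mod/2)%mod-mod/2
    D=np.array([x,y,z])-p
    print('now',p.round(4),'yaw',round(y0,1),'j6',round(s['joint_positions'][5],1),'turn',round(d,1),'tilt',np.degrees(np.arccos(-R[2,2])).round(2))
    yf=np.radians(y0+d); k=max(1,int(np.ceil(abs(d)/8.)))
    # z down: rotation vector about tool z = -world yaw
    print('  turn rows: %d x rz=%.3f'%(k,-np.radians(d)/k))
    ty=np.array([np.cos(yf),np.sin(yf)]); tx=np.array([np.sin(yf),-np.cos(yf)]) * (1)
    # x = y cross z, z=(0,0,-1): x=(-ty_y... )
    tx=np.cross([ty[0],ty[1],0],[0,0,-1])[:2]
    print('  after turn, tool shift mm:',(np.array([tx@D[:2],ty@D[:2],-D[2]])*1000).round(1), 'j0 dist',round(np.hypot(x,y),3))
E
python3 - <<'E'
from h import *
np.set_printoptions(precision=4,suppress=True)
c=bot.capture('top')
for z in(.015,.022):
    a=onz(c,(164,174.2),z);b=onz(c,(63,171.9),z);print(a,b,np.degrees(np.arctan2(*(a-b)[[1,0]])))
cs=bot.capture('side'); print(proj(cs,[*onz(c,(164,174.2),.022)[:2],.022]))
m=[.4605,.146]; plan(m[0],m[1],.08,37.4+90)
E
```

```text
[0.629  0.1851 0.015 ] [0.6123 0.4409 0.015 ] -86.27987228838849
[0.6271 0.1831 0.022 ] [0.6106 0.4368 0.022 ] -86.27987228838849
[np.float64(166.15952372503943), np.float64(270.4419139300638)]
now [ 0.1834 -0.5975  0.2365] yaw -72.9 j6 -10.2 turn 20.3 tilt 0.0
  turn rows: 3 x rz=-0.118
  after turn, tool shift mm: [ 671.7 -422.3  156.5] j0 dist 0.483
```

Run:
```python
from h import *
np.set_printoptions(precision=4,suppress=True)
c=bot.capture('top'); im=c['image'][195:270,350:420]; cv2.imwrite('pics/crop2.png',cv2.resize(im,None,fx=7,fy=7,interpolation=cv2.INTER_CUBIC))
for q in('tube','tube_next','tube_last'):
    for r in bot.silhouettes(c,q)[:3]:
        rr=cv2.minAreaRect(cv2.findNonZero(r['pixels'].astype(np.uint8))); print(q,r['confidence'],rr,onz(c,rr[0],.045))
plan(.472,-.360,.13,-86)
```

```text
tube 0.58 ((384.0, 252.0), (14.0, 28.0), 90.0) [ 0.4788 -0.3635  0.045 ]
tube 0.27 ((171.20001220703125, 242.10000610351562), (42.543914794921875, 5.9536662101745605), 60.2551155090332) [0.4581 0.1365 0.045 ]
tube_next 0.67 ((384.4177551269531, 237.35411071777344), (14.531847953796387, 29.1635684967041), 87.1375961303711) [ 0.5133 -0.364   0.045 ]
tube_last 0.72 ((385.0, 222.5), (15.0, 28.0), 90.0) [ 0.549 -0.365  0.045]
now [ 0.1834 -0.5974  0.2365] yaw -72.9 j6 -10.2 turn -13.1 tilt 0.0
  turn rows: 2 x rz=0.114
  after turn, tool shift mm: [ 304.5 -216.7  106.5] j0 dist 0.594
```

View pics/crop2.png

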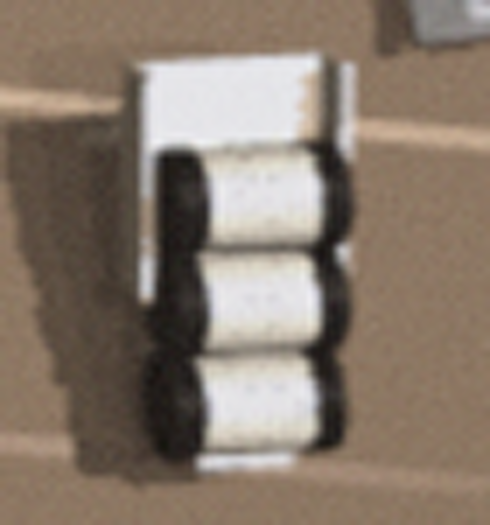

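The crop shows the front tube at about px (385,252), with the tubes and track turned slightly so the tube axis heads about -83°. I'll take the tube first.

Request:
play_rows(moves=[[[0, 0, 0, 0, 0, 0.088], [0, 0, 0, 0, 0, 0.088], [39, -24, 0, 0, 0, 0], [39, -24, 0, 0, 0, 0], [39, -24, 0, 0, 0, 0]]], fingers=1)

```text
time_s: 2.5
position: [0.2915, -0.5111, 0.2365]
tcp_rot: [[0.993, 0.12, 0.0], [0.12, -0.993, -0.0], [0.0, 0.0, -1.0]]
force: [0.5, -1.2, -0.5]
opening: 1.002
grasp_force: 0.0
```

Request:
play_rows(moves=[[[39, -24, 0, 0, 0, 0], [39, -24, 0, 0, 0, 0], [39, -24, 0, 0, 0, 0], [39, -24, 0, 0, 0, 0], [43, -29, 0, 0, 0, 0]]])

```text
time_s: 3.0
position: [0.473, -0.364, 0.2368]
tcp_rot: [[0.993, 0.121, 0.0], [0.121, -0.993, -0.001], [0.0, 0.001, -1.0]]
force: [1.3, -0.8, 0.9]
opening: 0.998
grasp_force: 0.0
```

Request:
play_rows(moves=[[[0, 0, 40, 0, 0, 0], [0, 0, 40, 0, 0, 0], [0, 0, 26, 0, 0, 0], [0, 0, 0, 0, 0, 0], [0, 0, 0, 0, 0, 0]]])

```text
time_s: 3.5
position: [0.4719, -0.365, 0.1307]
tcp_rot: [[0.993, 0.121, -0.0], [0.121, -0.993, 0.0], [-0.0, -0.0, -1.0]]
force: [0.0, -0.1, -0.3]
opening: 1.0
grasp_force: 0.0
```

Run:
```python
from h import *
plan(.473,-.3635,.044,-83)
c=bot.capture('top'); im=c['image'][180:300,320:460]; cv2.imwrite('pics/a1.png',cv2.resize(im,None,fx=5,fy=5,interpolation=cv2.INTER_CUBIC))
```

```text
now [ 0.4719 -0.365   0.1307] yaw -83.0 j6 34.6 turn 0.0 tilt 0.01
  turn rows: 1 x rz=-0.000
  after turn, tool shift mm: [ 1.2 -1.4 86.7] j0 dist 0.597
```

Request:
play_rows(moves=[[[1, -1, 30, 0, 0, 0], [0, 0, 30, 0, 0, 0], [0, 0, 27, 0, 0, 0], [0, 0, 0, 0, 0, 0]]])

```text
time_s: 3.95
position: [0.4718, -0.3631, 0.0425]
tcp_rot: [[0.993, 0.121, -0.002], [0.121, -0.993, 0.002], [-0.002, -0.003, -1.0]]
force: [-0.4, 1.2, -0.7]
opening: 1.0
grasp_force: 0.0
```

Request:
play_rows(moves=[[[0, 0, 0, 0, 0, 0], [0, 0, 0, 0, 0, 0], [0, 0, 0, 0, 0, 0], [0, 0, 0, 0, 0, 0], [0, 0, 0, 0, 0, 0]]], fingers=-1)

```text
time_s: 4.45
position: [0.4729, -0.3641, 0.0445]
tcp_rot: [[0.993, 0.122, 0.001], [0.122, -0.993, -0.001], [0.001, 0.001, -1.0]]
force: [0.0, 0.4, 4.6]
opening: 0.643
grasp_force: 30.0
```

Request:
play_rows(moves=[[[0, 0, 0, 0, 0, 0], [0, 0, 0, 0, 0, 0]]])

```text
time_s: 4.65
position: [0.473, -0.3641, 0.0445]
tcp_rot: [[0.993, 0.122, 0.001], [0.122, -0.993, -0.001], [0.001, 0.001, -1.0]]
force: [-0.8, 1.5, 4.6]
opening: 0.641
grasp_force: 30.0
```

Request:
play_rows(moves=[[[0, 0, -10, 0, 0, 0], [0, 0, -20, 0, 0, 0], [0, 0, -30, 0, 0, 0], [0, 0, -40, 0, 0, 0], [0, 0, 0, 0, 0, 0]]])

```text
time_s: 5.15
position: [0.4752, -0.3662, 0.149]
tcp_rot: [[0.993, 0.122, 0.007], [0.122, -0.993, -0.008], [0.006, 0.009, -1.0]]
force: [0.7, -0.6, -0.8]
opening: 0.643
grasp_force: 30.0
```

Run:
```python
from h import *
plan(.6436,-.0805,.06,3.7,mod=360)
c=bot.capture('top'); cv2.imwrite('pics/a2.png',cv2.resize(c['image'][160:300,260:460],None,fx=4,fy=4,interpolation=cv2.INTER_CUBIC))
for q in ('tube_next',):
  for r in bot.pinpoint(c,q)[:4]: print(r, onz(c,r['centre'],.045))
```

```text
now [ 0.4752 -0.3662  0.149 ] yaw -83.0 j6 34.7 turn 86.7 tilt 0.63
  turn rows: 11 x rz=-0.138
  after turn, tool shift mm: [274.2 186.5  89. ] j0 dist 0.649
```

View pics/a2.png

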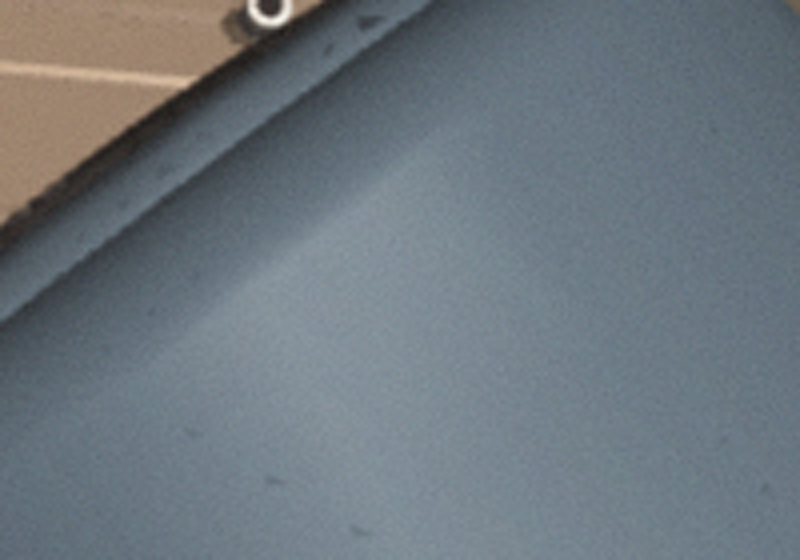

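The arm covers the dispenser here, so I'll check it later. Now I'll turn and carry the tube.

Request:
play_rows(moves=[[[0, 0, 0, 0, 0, -0.138], [0, 0, 0, 0, 0, -0.138], [0, 0, 0, 0, 0, -0.138], [0, 0, 0, 0, 0, -0.138], [0, 0, 0, 0, 0, -0.138]]])

```text
time_s: 5.75
position: [0.4715, -0.3624, 0.1415]
tcp_rot: [[0.684, 0.729, -0.003], [0.729, -0.684, 0.004], [0.0, -0.005, -1.0]]
force: [0.5, -0.7, -0.1]
opening: 0.641
grasp_force: 30.0
```

Request:
play_rows(moves=[[[0, 0, 0, 0, 0, -0.138], [0, 0, 0, 0, 0, -0.138], [0, 0, 0, 0, 0, -0.138], [0, 0, 0, 0, 0, -0.138], [0, 0, 0, 0, 0, -0.138]]])

```text
time_s: 6.25
position: [0.4715, -0.3624, 0.1414]
tcp_rot: [[0.063, 0.998, -0.003], [0.998, -0.063, 0.004], [0.003, -0.003, -1.0]]
force: [-0.5, -0.1, -0.3]
opening: 0.64
grasp_force: 30.0
```

Request:
play_rows(moves=[[[0, 0, 0, 0, 0, -0.138], [34, 23, 0, 0, 0, 0], [34, 23, 0, 0, 0, 0], [34, 23, 0, 0, 0, 0], [34, 23, 0, 0, 0, 0]]])

```text
time_s: 6.75
position: [0.5542, -0.2196, 0.1415]
tcp_rot: [[-0.068, 0.998, -0.004], [0.998, 0.068, 0.002], [0.003, -0.004, -1.0]]
force: [0.3, -1.0, 0.4]
opening: 0.644
grasp_force: 30.0
```

Request:
play_rows(moves=[[[34, 23, 0, 0, 0, 0], [34, 23, 0, 0, 0, 0], [34, 23, 0, 0, 0, 0], [34, 23, 0, 0, 0, 0], [0, 0, 0, 0, 0, 0]]])

```text
time_s: 7.25
position: [0.6381, -0.0743, 0.1414]
tcp_rot: [[-0.074, 0.997, -0.002], [0.997, 0.074, 0.003], [0.003, -0.002, -1.0]]
force: [-0.6, -0.3, -0.6]
opening: 0.639
grasp_force: 30.0
```

Run:
```python
from h import *
plan(.6436,-.0805,.0175,3.7,mod=360)
```

```text
now [ 0.6381 -0.0743  0.1414] yaw 4.3 j6 -21.0 turn -0.6 tilt 0.19
  turn rows: 1 x rz=0.010
  after turn, tool shift mm: [ -6.5   5.  123.9] j0 dist 0.649
```

Request:
play_rows(moves=[[[-6, 5, 35, 0, 0, 0.01], [0, 0, 35, 0, 0, 0], [0, 0, 30, 0, 0, 0], [0, 0, 0, 0, 0, 0], [0, 0, 0, 0, 0, 0]]])

```text
time_s: 7.75
position: [0.6415, -0.0854, 0.0423]
tcp_rot: [[-0.058, 0.998, -0.003], [0.998, 0.058, 0.001], [0.001, -0.003, -1.0]]
force: [0.2, -0.0, -0.9]
opening: 0.642
grasp_force: 30.0
```

Request:
play_rows(moves=[[[0, 0, 12, 0, 0, 0], [0, 0, 9, 0, 0, 0], [0, 0, 2.5, 0, 0, 0], [0, 0, 0, 0, 0, 0], [0, 0, 0, 0, 0, 0]]])

```text
time_s: 8.25
position: [0.6431, -0.0853, 0.0205]
tcp_rot: [[-0.059, 0.998, 0.001], [0.998, 0.059, -0.0], [-0.0, 0.001, -1.0]]
force: [-0.6, -0.2, -0.3]
opening: 0.641
grasp_force: 30.0
```

Request:
play_rows(moves=[[[5, 0, 1.5, 0, 0, 0], [0, 0, 1.5, 0, 0, 0], [0, 0, 0, 0, 0, 0], [0, 0, 0, 0, 0, 0]]])

```text
time_s: 8.65
position: [0.6426, -0.0799, 0.0174]
tcp_rot: [[-0.059, 0.998, 0.0], [0.998, 0.059, 0.0], [0.0, 0.0, -1.0]]
force: [-0.6, 0.8, 1.9]
opening: 0.644
grasp_force: 30.0
```

Request:
play_rows(moves=[[[0, 0, 0, 0, 0, 0], [0, 0, 0, 0, 0, 0], [0, 0, 0, 0, 0, 0], [0, 0, 0, 0, 0, 0]]], fingers=1)

```text
time_s: 9.05
position: [0.6425, -0.0804, 0.0169]
tcp_rot: [[-0.059, 0.998, -0.0], [0.998, 0.059, -0.0], [-0.0, -0.0, -1.0]]
force: [0.4, -0.2, 0.4]
opening: 0.921
grasp_force: 0.0
```

Request:
play_rows(moves=[[[0, 0, -10, 0, 0, 0], [0, 0, -40, 0, 0, 0], [0, 0, -40, 0, 0, 0], [0, 0, -40, 0, 0, 0], [0, 0, 0, 0, 0, 0]]])

```text
time_s: 9.55
position: [0.6468, -0.0814, 0.1544]
tcp_rot: [[-0.059, 0.998, 0.013], [0.998, 0.059, -0.004], [-0.005, 0.013, -1.0]]
force: [1.2, -0.2, 0.5]
opening: 0.999
grasp_force: 0.0
```

Run:
```python
from h import *
np.set_printoptions(precision=4,suppress=True)
plan(.4605,.146,.06,127.4,mod=360)
c=bot.capture('side')
for q in ('tube','tube_next'):
  for r in bot.pinpoint(c,q)[:4]: print(q,r['confidence'],r['centre'], onz(c,r['centre'],.018), onz(c,r['centre'],.045))
```

```text
now [ 0.6468 -0.0814  0.1544] yaw 3.4 j6 -20.4 turn 124.0 tilt 0.8
  turn rows: 16 x rz=-0.135
  after turn, tool shift mm: [  9.9 293.8  94.4] j0 dist 0.483
tube 0.68 [226.4, 197.5] [ 0.6387 -0.0735  0.018 ] [ 0.6208 -0.0451  0.045 ]
tube_next 0.85 [332.0, 146.2] [ 0.4889 -0.4068  0.018 ] [ 0.4773 -0.3645  0.045 ]
```

The tube is placed within about 5 mm of its target, and the next tube sits at the stop. Next is the mandrel.

Request:
play_rows(moves=[[[0, 0, 0, 0, 0, -0.135], [0, 0, 0, 0, 0, -0.135], [0, 0, 0, 0, 0, -0.135], [0, 0, 0, 0, 0, -0.135], [0, 0, 0, 0, 0, -0.135]]])

```text
time_s: 10.2
position: [0.641, -0.0799, 0.1447]
tcp_rot: [[-0.674, 0.739, -0.005], [0.739, 0.674, 0.001], [0.004, -0.002, -1.0]]
force: [-0.3, 0.1, -0.3]
opening: 1.0
grasp_force: 0.0
```

Request:
play_rows(moves=[[[0, 0, 0, 0, 0, -0.135], [0, 0, 0, 0, 0, -0.135], [0, 0, 0, 0, 0, -0.135], [0, 0, 0, 0, 0, -0.135], [0, 0, 0, 0, 0, -0.135]]])

```text
time_s: 10.7
position: [0.641, -0.0799, 0.1447]
tcp_rot: [[-0.988, 0.156, -0.005], [0.156, 0.988, 0.001], [0.005, 0.001, -1.0]]
force: [-0.5, 1.2, -0.2]
opening: 1.001
grasp_force: 0.0
```

Request:
play_rows(moves=[[[0, 0, 0, 0, 0, -0.135], [0, 0, 0, 0, 0, -0.135], [0, 0, 0, 0, 0, -0.135], [0, 0, 0, 0, 0, -0.135], [0, 0, 0, 0, 0, -0.135]]])

```text
time_s: 11.2
position: [0.641, -0.0799, 0.1447]
tcp_rot: [[-0.868, -0.496, -0.005], [-0.496, 0.868, 0.001], [0.003, 0.004, -1.0]]
force: [-0.7, -0.3, -0.1]
opening: 0.998
grasp_force: 0.0
```

Request:
play_rows(moves=[[[0, 0, 0, 0, 0, -0.135], [2, 48, 0, 0, 0, 0], [2, 48, 0, 0, 0, 0], [2, 48, 0, 0, 0, 0], [2, 48, 0, 0, 0, 0]]])

```text
time_s: 11.7
position: [0.5174, 0.0691, 0.1453]
tcp_rot: [[-0.798, -0.603, -0.004], [-0.603, 0.798, 0.001], [0.003, 0.003, -1.0]]
force: [0.1, 0.9, -0.6]
opening: 1.0
grasp_force: 0.0
```

Request:
play_rows(moves=[[[2, 48, 0, 0, 0, 0], [0, 48, 0, 0, 0, 0], [0, 0, 40, 0, 0, 0], [0, 0, 0, 0, 0, 0], [0, 0, 0, 0, 0, 0]]])

```text
time_s: 12.2
position: [0.4599, 0.143, 0.1059]
tcp_rot: [[-0.797, -0.604, -0.004], [-0.604, 0.797, -0.0], [0.003, 0.002, -1.0]]
force: [1.1, 0.2, 0.1]
opening: 1.001
grasp_force: 0.0
```

Run:
```python
from h import *
plan(.4605,.146,.0165,127.4,mod=360)
```

```text
now [0.4599 0.143  0.1059] yaw 127.1 j6 -123.2 turn 0.3 tilt 0.23
  turn rows: 1 x rz=-0.005
  after turn, tool shift mm: [-2.3  2.  89.4] j0 dist 0.483
```

Request:
play_rows(moves=[[[-2, 2, 30, 0, 0, 0], [0, 0, 30, 0, 0, 0], [0, 0, 15, 0, 0, 0], [0, 0, 8, 0, 0, 0], [0, 0, 0, 0, 0, 0]]])

```text
time_s: 12.7
position: [0.4619, 0.1454, 0.024]
tcp_rot: [[-0.798, -0.603, 0.0], [-0.603, 0.798, -0.0], [0.0, -0.0, -1.0]]
force: [0.7, 0.5, -0.4]
opening: 0.998
grasp_force: 0.0
```

Request:
play_rows(moves=[[[0, 0, 4, 0, 0, 0], [0, 0, 2, 0, 0, 0], [0, 0, 0, 0, 0, 0]]])

```text
time_s: 13.0
position: [0.4614, 0.1461, 0.0185]
tcp_rot: [[-0.797, -0.604, 0.001], [-0.604, 0.797, 0.0], [-0.001, -0.001, -1.0]]
force: [-0.9, -0.3, 0.2]
opening: 0.999
grasp_force: 0.0
```

Request:
play_rows(moves=[[[0, 0, 0, 0, 0, 0], [0, 0, 0, 0, 0, 0], [0, 0, 0, 0, 0, 0], [0, 0, 0, 0, 0, 0], [0, 0, 0, 0, 0, 0]]], fingers=-1)

```text
time_s: 13.5
position: [0.4611, 0.1461, 0.0181]
tcp_rot: [[-0.797, -0.604, 0.0], [-0.604, 0.797, 0.0], [-0.0, -0.0, -1.0]]
force: [0.1, 1.2, -0.2]
opening: 0.632
grasp_force: 0.0
```

Request:
play_rows(moves=[[[0, 0, 0, 0, 0, 0], [0, 0, 0, 0, 0, 0], [0, 0, 0, 0, 0, 0], [0, 0, 0, 0, 0, 0]]])

```text
time_s: 13.9
position: [0.461, 0.1461, 0.018]
tcp_rot: [[-0.797, -0.604, -0.0], [-0.604, 0.797, 0.0], [0.0, 0.0, -1.0]]
force: [0.4, 0.2, -0.1]
opening: 0.262
grasp_force: 0.0
```

Request:
play_rows(moves=[[[0, 0, 2, 0, 0, 0], [0, 0, 0, 0, 0, 0], [0, 0, 0, 0, 0, 0], [0, 0, 0, 0, 0, 0], [0, 0, 0, 0, 0, 0]]])

```text
time_s: 14.4
position: [0.4609, 0.1461, 0.0159]
tcp_rot: [[-0.797, -0.604, -0.0], [-0.604, 0.797, -0.0], [0.0, 0.0, -1.0]]
force: [0.7, -0.8, -0.8]
opening: 0.102
grasp_force: 30.0
```

Request:
play_rows(moves=[[[0, 0, -5, 0, 0, 0], [0, 0, -15, 0, 0, 0], [0, 0, -30, 0, 0, 0], [0, 0, -20, 0, 0, 0], [0, 0, 0, 0, 0, 0]]])

```text
time_s: 14.9
position: [0.4627, 0.1463, 0.0885]
tcp_rot: [[-0.797, -0.604, 0.006], [-0.604, 0.797, 0.0], [-0.005, -0.003, -1.0]]
force: [0.4, -0.3, -0.8]
opening: 0.102
grasp_force: 30.0
```

Run:
```python
from h import *
plan(.6325,.098,.08,3.7,mod=360)
c=bot.capture('side'); cv2.imwrite('pics/b1.png',cv2.resize(c['image'][180:380,130:390],None,fx=3,fy=3))
```

```text
now [0.4627 0.1463 0.0885] yaw 127.1 j6 -122.8 turn -123.4 tilt 0.33
  turn rows: 16 x rz=0.135
  after turn, tool shift mm: [-59.2 166.3   8.5] j0 dist 0.64
```

View pics/b1.png

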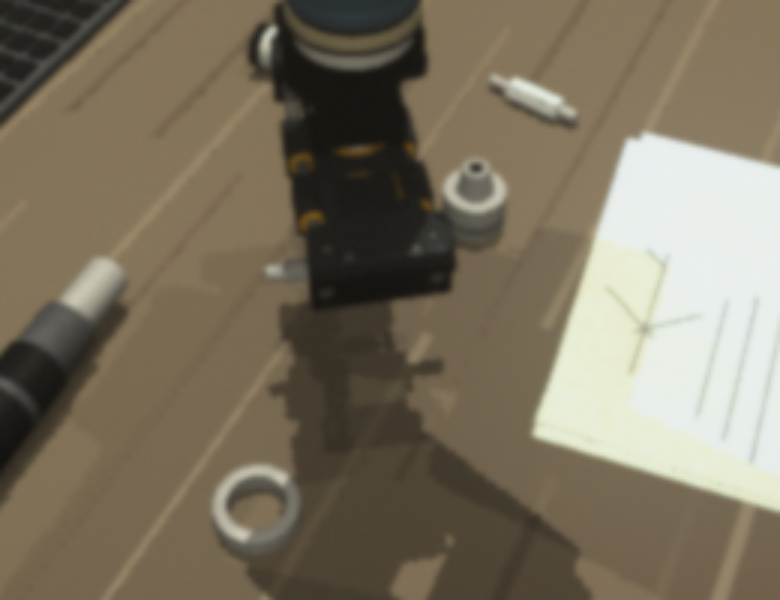

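The mandrel is held, with its plain end visible at crop (280,270). Now I'll turn and place it.

Request:
play_rows(moves=[[[0, 0, 0, 0, 0, 0.135], [0, 0, 0, 0, 0, 0.135], [0, 0, 0, 0, 0, 0.135], [0, 0, 0, 0, 0, 0.135], [0, 0, 0, 0, 0, 0.135]]])

```text
time_s: 15.45
position: [0.4601, 0.146, 0.0849]
tcp_rot: [[-0.999, 0.032, -0.003], [0.032, 0.999, -0.0], [0.003, -0.0, -1.0]]
force: [-0.0, 0.4, -1.1]
opening: 0.106
grasp_force: 30.0
```

Request:
play_rows(moves=[[[0, 0, 0, 0, 0, 0.135], [0, 0, 0, 0, 0, 0.135], [0, 0, 0, 0, 0, 0.135], [0, 0, 0, 0, 0, 0.135], [0, 0, 0, 0, 0, 0.135]]])

```text
time_s: 15.95
position: [0.4601, 0.146, 0.0848]
tcp_rot: [[-0.76, 0.65, -0.003], [0.65, 0.76, -0.0], [0.002, -0.002, -1.0]]
force: [-0.7, 0.6, -1.1]
opening: 0.106
grasp_force: 30.0
```

Request:
play_rows(moves=[[[0, 0, 0, 0, 0, 0.135], [0, 0, 0, 0, 0, 0.135], [0, 0, 0, 0, 0, 0.135], [0, 0, 0, 0, 0, 0.135], [0, 0, 0, 0, 0, 0.135]]])

```text
time_s: 16.45
position: [0.4601, 0.146, 0.0848]
tcp_rot: [[-0.187, 0.982, -0.003], [0.982, 0.187, -0.0], [0.0, -0.003, -1.0]]
force: [-0.8, -1.0, -1.1]
opening: 0.104
grasp_force: 30.0
```

Request:
play_rows(moves=[[[0, 0, 0, 0, 0, 0.135], [-15, 41, 0, 0, 0, 0], [-15, 41, 0, 0, 0, 0], [-15, 41, 0, 0, 0, 0], [-15, 41, 0, 0, 0, 0]]])

```text
time_s: 16.95
position: [0.6287, 0.0953, 0.0843]
tcp_rot: [[-0.059, 0.998, -0.003], [0.998, 0.059, 0.0], [0.0, -0.003, -1.0]]
force: [0.6, 0.0, -0.6]
opening: 0.101
grasp_force: 30.0
```

Request:
play_rows(moves=[[[0, 0, 20, 0, 0, 0], [0, 0, 15, 0, 0, 0], [0, 0, 0, 0, 0, 0], [0, 0, 0, 0, 0, 0]]])

```text
time_s: 17.35
position: [0.6259, 0.0963, 0.0495]
tcp_rot: [[-0.06, 0.998, -0.005], [0.998, 0.06, 0.0], [0.0, -0.005, -1.0]]
force: [0.6, 0.8, -0.9]
opening: 0.102
grasp_force: 30.0
```

Run:
```python
from h import *
plan(.6325,.098,.016,3.7,mod=360)
```

```text
now [0.6259 0.0963 0.0495] yaw 3.4 j6 -4.8 turn 0.3 tilt 0.27
  turn rows: 1 x rz=-0.005
  after turn, tool shift mm: [ 1.2  6.7 33.5] j0 dist 0.64
```

Request:
play_rows(moves=[[[1, 6, 15, 0, 0, -0.005], [0, 0, 12, 0, 0, 0], [0, 0, 4, 0, 0, 0], [0, 0, 1, 0, 0, 0], [0, 0, 0, 0, 0, 0]]])

```text
time_s: 17.85
position: [0.634, 0.0973, 0.0188]
tcp_rot: [[-0.064, 0.998, -0.0], [0.998, 0.064, -0.0], [0.0, -0.0, -1.0]]
force: [-0.7, 0.4, -0.5]
opening: 0.102
grasp_force: 30.0
```

Request:
play_rows(moves=[[[0, 0, 1, 0, 0, 0], [0, 0, 0, 0, 0, 0]]])

```text
time_s: 18.05
position: [0.6345, 0.0972, 0.0184]
tcp_rot: [[-0.064, 0.998, 0.001], [0.998, 0.064, 0.0], [-0.0, 0.001, -1.0]]
force: [-0.1, 0.0, -0.6]
opening: 0.104
grasp_force: 30.0
```

Request:
play_rows(moves=[[[0, 0, 0, 0, 0, 0], [0, 0, 0, 0, 0, 0], [0, 0, 0, 0, 0, 0], [0, 0, 0, 0, 0, 0]]], fingers=0)

```text
time_s: 18.45
position: [0.6344, 0.0972, 0.0183]
tcp_rot: [[-0.064, 0.998, 0.0], [0.998, 0.064, 0.0], [-0.0, 0.0, -1.0]]
force: [0.2, -0.9, 0.8]
opening: 0.381
grasp_force: 0.0
```

Request:
play_rows(moves=[[[0, 0, -20, 0, 0, 0], [0, 0, -40, 0, 0, 0], [0, 0, -40, 0, 0, 0], [0, 0, 0, 0, 0, 0]]], fingers=1)

```text
time_s: 18.85
position: [0.6386, 0.0973, 0.1242]
tcp_rot: [[-0.064, 0.998, 0.012], [0.998, 0.064, -0.0], [-0.001, 0.012, -1.0]]
force: [1.3, -0.2, 0.7]
opening: 0.744
grasp_force: 0.0
```

Run:
```python
from h import *
np.set_printoptions(precision=4,suppress=True)
plan(.443,.010,.08,3.7,mod=360)
c=bot.capture('side')
for q,z in (('mandrel',.006),('nosecap',.0)):
  for r in bot.pinpoint(c,q)[:1]: print(q,r['confidence'],r['centre'], onz(c,r['centre'],z))
cv2.imwrite('pics/b2.png',cv2.resize(c['image'][150:350,100:360],None,fx=3,fy=3))
```

```text
now [0.6386 0.0973 0.1242] yaw 3.7 j6 -4.9 turn 0.0 tilt 0.72
  turn rows: 1 x rz=-0.000
  after turn, tool shift mm: [ -74.5 -200.8   44.2] j0 dist 0.443
mandrel 0.69 [188.4, 246.0] [0.6363 0.0944 0.006 ]
nosecap 0.71 [281.5, 253.5] [0.4512 0.0186 0.    ]
```

View pics/b2.png

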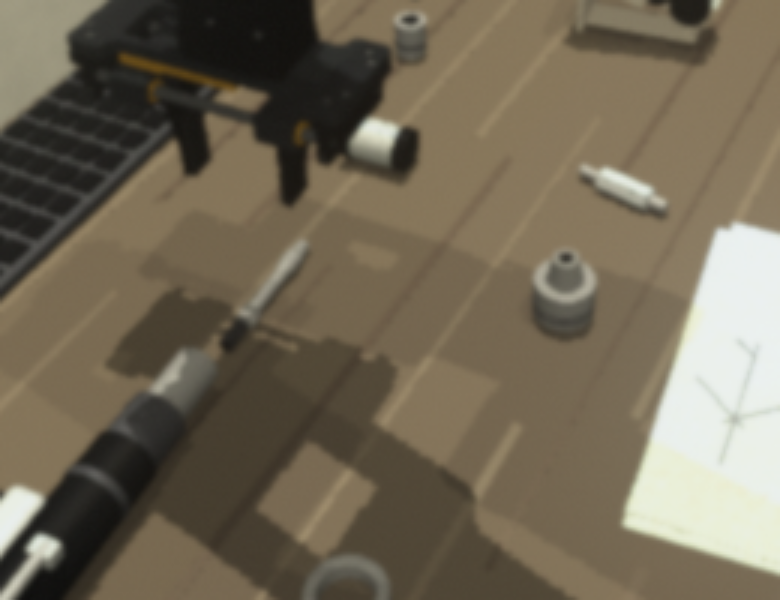

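The mandrel lies in line, tail to the nose. Now the cap: I'll squeeze it along two directions to centre it, then lift.

Run:
```python
from h import *
c=bot.capture('side')
print('rim seen (288.3,244)', onz(c,(288.3,244),.03), proj(c,[.4415,.0085,.03]))
plan(.443,.010,.10,93.7,mod=360)
```

```text
rim seen (288.3,244) [0.43882383 0.01421797 0.03      ] [np.float64(288.22559659122186), np.float64(241.84646329105698)]
now [0.6331 0.0972 0.117 ] yaw 3.7 j6 -4.9 turn 90.0 tilt 0.14
  turn rows: 12 x rz=-0.131
  after turn, tool shift mm: [195.4 -74.8  17. ] j0 dist 0.443
```

Request:
play_rows(moves=[[[0, 0, 0, 0, 0, -0.131], [0, 0, 0, 0, 0, -0.131], [0, 0, 0, 0, 0, -0.131], [0, 0, 0, 0, 0, -0.131], [0, 0, 0, 0, 0, -0.131]]], fingers=1)

```text
time_s: 19.55
position: [0.6328, 0.0972, 0.1158]
tcp_rot: [[-0.663, 0.749, -0.004], [0.749, 0.663, 0.0], [0.003, -0.003, -1.0]]
force: [-0.5, 0.8, -0.6]
opening: 0.999
grasp_force: 0.0
```

Request:
play_rows(moves=[[[0, 0, 0, 0, 0, -0.131], [0, 0, 0, 0, 0, -0.131], [0, 0, 0, 0, 0, -0.131], [0, 0, 0, 0, 0, -0.131], [0, 0, 0, 0, 0, -0.131]]])

```text
time_s: 20.05
position: [0.6328, 0.0972, 0.1157]
tcp_rot: [[-0.982, 0.19, -0.004], [0.19, 0.982, 0.0], [0.004, -0.001, -1.0]]
force: [0.7, -0.1, -0.6]
opening: 1.001
grasp_force: 0.0
```

Request:
play_rows(moves=[[[0, 0, 0, 0, 0, -0.131], [0, 0, 0, 0, 0, -0.131], [45, -17, 0, 0, 0, 0], [45, -17, 0, 0, 0, 0], [45, -17, 0, 0, 0, 0]]])

```text
time_s: 20.55
position: [0.5, 0.0374, 0.1164]
tcp_rot: [[-0.998, -0.066, -0.004], [-0.066, 0.998, 0.0], [0.004, 0.001, -1.0]]
force: [-0.2, -0.4, 0.2]
opening: 1.0
grasp_force: 0.0
```

Request:
play_rows(moves=[[[45, -17, 0, 0, 0, 0], [15, -6, 0, 0, 0, 0], [0, 0, 0, 0, 0, 0], [0, 0, 0, 0, 0, 0]]])

```text
time_s: 20.95
position: [0.4453, 0.0105, 0.1175]
tcp_rot: [[-0.998, -0.064, 0.0], [-0.064, 0.998, 0.0], [-0.0, 0.0, -1.0]]
force: [0.3, -0.7, 0.3]
opening: 1.0
grasp_force: 0.0
```

Run:
```python
from h import *
plan(.442,.011,.0175,93.7,mod=360)
```

```text
now [0.4453 0.0105 0.1175] yaw 93.7 j6 -106.8 turn 0.0 tilt 0.02
  turn rows: 1 x rz=-0.000
  after turn, tool shift mm: [  3.2   0.7 100. ] j0 dist 0.442
```

Request:
play_rows(moves=[[[3, 0, 35, 0, 0, 0], [0, 0, 35, 0, 0, 0], [0, 0, 20, 0, 0, 0], [0, 0, 8, 0, 0, 0], [0, 0, 2, 0, 0, 0]]])

```text
time_s: 21.45
position: [0.4424, 0.0108, 0.0168]
tcp_rot: [[-0.998, -0.066, -0.001], [-0.066, 0.998, 0.0], [0.001, 0.0, -1.0]]
force: [0.5, 0.2, 0.7]
opening: 0.999
grasp_force: 0.0
```

Request:
play_rows(moves=[[[0, 0, 0, 0, 0, 0], [0, 0, 0, 0, 0, 0], [0, 0, 0, 0, 0, 0], [0, 0, 0, 0, 0, 0], [0, 0, 0, 0, 0, 0]]], fingers=-1)

```text
time_s: 21.95
position: [0.4418, 0.0104, 0.0186]
tcp_rot: [[-0.998, -0.065, 0.001], [-0.065, 0.998, -0.0], [-0.001, -0.0, -1.0]]
force: [-0.4, 0.1, -0.8]
opening: 0.63
grasp_force: 0.0
```

Request:
play_rows(moves=[[[0, 0, 0, 0, 0, 0], [0, 0, 0, 0, 0, 0], [0, 0, 0, 0, 0, 0]]])

```text
time_s: 22.25
position: [0.4417, 0.0103, 0.0183]
tcp_rot: [[-0.998, -0.065, 0.001], [-0.065, 0.998, -0.0], [-0.001, -0.0, -1.0]]
force: [-0.7, -0.7, 4.6]
opening: 0.499
grasp_force: 30.0
```

Request:
play_rows(moves=[[[0, 0, 0, 0, 0, 0], [0, 0, 0, 0, 0, 0], [0, 0, 0, 0, 0, 0], [0, 0, 0, 0, 0, 0], [0, 0, 0, 0, 0, 0]]], fingers=1)

```text
time_s: 22.75
position: [0.4414, 0.0105, 0.0179]
tcp_rot: [[-0.998, -0.065, -0.0], [-0.065, 0.998, 0.0], [0.0, 0.0, -1.0]]
force: [0.5, 1.0, 0.0]
opening: 0.865
grasp_force: 0.0
```

Request:
play_rows(moves=[[[0, 0, 0, 0, 0, 0.131], [0, 0, 0, 0, 0, 0.131], [0, 0, 0, 0, 0, 0.131], [0, 0, 0, 0, 0, 0.131], [0, 0, 0, 0, 0, 0.131]]])

```text
time_s: 23.25
position: [0.4414, 0.0105, 0.018]
tcp_rot: [[-0.828, 0.561, -0.0], [0.561, 0.828, 0.0], [0.0, -0.0, -1.0]]
force: [0.6, -0.4, -0.4]
opening: 0.995
grasp_force: 0.0
```

Request:
play_rows(moves=[[[0, 0, 0, 0, 0, 0.131], [0, 0, 0, 0, 0, 0.131], [0, 0, 0, 0, 0, 0.131], [0, 0, 0, 0, 0, 0.131], [0, 0, 0, 0, 0, 0.131]]])

```text
time_s: 23.75
position: [0.4414, 0.0105, 0.018]
tcp_rot: [[-0.315, 0.949, -0.0], [0.949, 0.315, 0.0], [0.0, -0.0, -1.0]]
force: [-0.1, 0.4, -0.0]
opening: 0.999
grasp_force: 0.0
```

Request:
play_rows(moves=[[[0, 0, 0, 0, 0, 0.131], [0, 0, 0, 0, 0, 0.131], [0, 0, 0, 0, 0, 0], [0, 0, 0, 0, 0, 0]]])

```text
time_s: 24.15
position: [0.4414, 0.0105, 0.018]
tcp_rot: [[-0.067, 0.998, -0.0], [0.998, 0.067, 0.0], [0.0, -0.0, -1.0]]
force: [0.9, 0.2, 0.5]
opening: 1.002
grasp_force: 0.0
```

Request:
play_rows(moves=[[[0, 0, 0, 0, 0, 0], [0, 0, 0, 0, 0, 0], [0, 0, 0, 0, 0, 0], [0, 0, 0, 0, 0, 0], [0, 0, 0, 0, 0, 0]]], fingers=-1)

```text
time_s: 24.65
position: [0.4415, 0.0105, 0.018]
tcp_rot: [[-0.064, 0.998, -0.0], [0.998, 0.064, 0.0], [0.0, -0.0, -1.0]]
force: [-0.3, -0.6, 0.0]
opening: 0.627
grasp_force: 0.0
```

Request:
play_rows(moves=[[[0, 0, 0, 0, 0, 0], [0, 0, 0, 0, 0, 0], [0, 0, 0, 0, 0, 0], [0, 0, 0, 0, 0, 0]]])

```text
time_s: 25.05
position: [0.4417, 0.0104, 0.0181]
tcp_rot: [[-0.064, 0.998, 0.0], [0.998, 0.064, -0.0], [-0.0, 0.0, -1.0]]
force: [0.8, -0.3, -0.8]
opening: 0.496
grasp_force: 30.0
```

Request:
play_rows(moves=[[[0, 0, -10, 0, 0, 0], [0, 0, -25, 0, 0, 0], [0, 0, -25, 0, 0, 0], [0, 0, 0, 0, 0, 0], [0, 0, 0, 0, 0, 0]]])

```text
time_s: 25.55
position: [0.4415, 0.0105, 0.0786]
tcp_rot: [[-0.064, 0.998, 0.001], [0.998, 0.064, -0.0], [-0.0, 0.001, -1.0]]
force: [0.2, 1.2, -2.3]
opening: 0.503
grasp_force: 30.0
```

Run:
```python
from h import *
plan(.6393,-.0066,.078,3.7,mod=360)
```

```text
now [0.4415 0.0105 0.0786] yaw 3.7 j6 -16.9 turn 0.0 tilt 0.07
  turn rows: 1 x rz=-0.000
  after turn, tool shift mm: [-29.8 196.3   0.6] j0 dist 0.639
```

Request:
play_rows(moves=[[[-6, 40, 0, 0, 0, 0], [-6, 40, 0, 0, 0, 0], [-6, 40, 0, 0, 0, 0], [-6, 40, 0, 0, 0, 0], [-7, 37, 0, 0, 0, 0]]])

```text
time_s: 26.05
position: [0.6405, -0.0077, 0.0761]
tcp_rot: [[-0.064, 0.998, -0.003], [0.998, 0.064, 0.001], [0.001, -0.003, -1.0]]
force: [0.7, -0.6, -2.8]
opening: 0.497
grasp_force: 30.0
```

Request:
play_rows(moves=[[[0, 0, 15, 0, 0, 0], [0, 0, 15, 0, 0, 0], [0, 0, 0, 0, 0, 0], [0, 0, 0, 0, 0, 0]]])

```text
time_s: 26.45
position: [0.6373, -0.0073, 0.0462]
tcp_rot: [[-0.064, 0.998, -0.005], [0.998, 0.064, 0.001], [0.001, -0.005, -1.0]]
force: [0.2, 0.3, -1.7]
opening: 0.5
grasp_force: 30.0
```

Run:
```python
from h import *
plan(.640,-.0080,.018,3.7,mod=360)
```

```text
now [ 0.6373 -0.0073  0.0462] yaw 3.7 j6 -14.4 turn 0.0 tilt 0.31
  turn rows: 1 x rz=-0.001
  after turn, tool shift mm: [-0.8  2.6 28.2] j0 dist 0.64
```

Request:
play_rows(moves=[[[-1, 2, 12, 0, 0, 0], [0, 0, 8, 0, 0, 0], [0, 0, 4, 0, 0, 0], [0, 0, 2, 0, 0, 0], [0, 0, 0, 0, 0, 0]]])

```text
time_s: 26.95
position: [0.6419, -0.0087, 0.0218]
tcp_rot: [[-0.064, 0.998, -0.0], [0.998, 0.064, 0.0], [0.0, -0.0, -1.0]]
force: [0.4, -0.1, -2.6]
opening: 0.497
grasp_force: 30.0
```

Request:
play_rows(moves=[[[0, 0, 1, 0, 0, 0], [0, 0, 1, 0, 0, 0], [0, 0, 0, 0, 0, 0], [0, 0, 0, 0, 0, 0]]])

```text
time_s: 27.35
position: [0.6422, -0.0087, 0.0202]
tcp_rot: [[-0.064, 0.998, 0.0], [0.998, 0.064, -0.0], [-0.0, 0.0, -1.0]]
force: [-0.9, 0.3, -2.5]
opening: 0.496
grasp_force: 30.0
```

Request:
play_rows(moves=[[[0, 0, 1, 0, 0, 0], [0, 0, 1, 0, 0, 0], [0, 0, 0.5, 0, 0, 0], [0, 0, 0, 0, 0, 0], [0, 0, 0, 0, 0, 0]]])

```text
time_s: 27.85
position: [0.6422, -0.0087, 0.0181]
tcp_rot: [[-0.064, 0.998, 0.0], [0.998, 0.064, -0.0], [-0.0, 0.0, -1.0]]
force: [-1.6, 0.3, 3.6]
opening: 0.497
grasp_force: 30.0
```

Request:
play_rows(moves=[[[0, 0, 0, 0, 0, 0], [0, 0, 0, 0, 0, 0], [0, 0, 0, 0, 0, 0], [0, 0, 0, 0, 0, 0], [0, 0, 0, 0, 0, 0]]], fingers=1)

```text
time_s: 28.35
position: [0.6421, -0.0087, 0.0174]
tcp_rot: [[-0.064, 0.998, -0.0], [0.998, 0.064, 0.0], [0.0, -0.0, -1.0]]
force: [0.9, -0.2, -0.8]
opening: 0.87
grasp_force: 0.0
```

Request:
play_rows(moves=[[[0, 0, -20, 0, 0, 0], [0, 0, -40, 0, 0, 0], [0, 0, -40, 0, 0, 0], [0, 0, 0, 0, 0, 0], [0, 0, 0, 0, 0, 0]]])

```text
time_s: 28.85
position: [0.6427, -0.0088, 0.1188]
tcp_rot: [[-0.064, 0.998, 0.003], [0.998, 0.064, -0.0], [-0.001, 0.003, -1.0]]
force: [-0.7, -0.8, -0.9]
opening: 0.997
grasp_force: 0.0
```

Run:
```python
from h import *
plan(.458,.277,.11,93.7,mod=360)
plan(.458,.277,.11,3.7,mod=360)
c=bot.capture('side')
for q,z in (('ring',.0),('nosecap',.0)):
  for r in bot.pinpoint(c,q)[:1]: print(q,r['confidence'],r['centre'], onz(c,r['centre'],z))
cv2.imwrite('pics/d1.png',cv2.resize(c['image'][150:384,100:360],None,fx=2.5,fy=2.5))
```

```text
now [ 0.6427 -0.0088  0.1188] yaw 3.7 j6 -14.4 turn 90.0 tilt 0.15
  turn rows: 12 x rz=-0.131
  after turn, tool shift mm: [165.9 297.1   8.8] j0 dist 0.535
now [ 0.6427 -0.0088  0.1188] yaw 3.7 j6 -14.4 turn 0.0 tilt 0.15
  turn rows: 1 x rz=-0.001
  after turn, tool shift mm: [ 297.1 -165.9    8.8] j0 dist 0.535
ring 0.9 [211.0, 353.3] [ 4.61917784e-01  2.85330680e-01 -1.11022302e-16]
nosecap 0.93 [208.6, 218.4] [ 0.64875632 -0.00660399  0.        ]
```

View pics/d1.png

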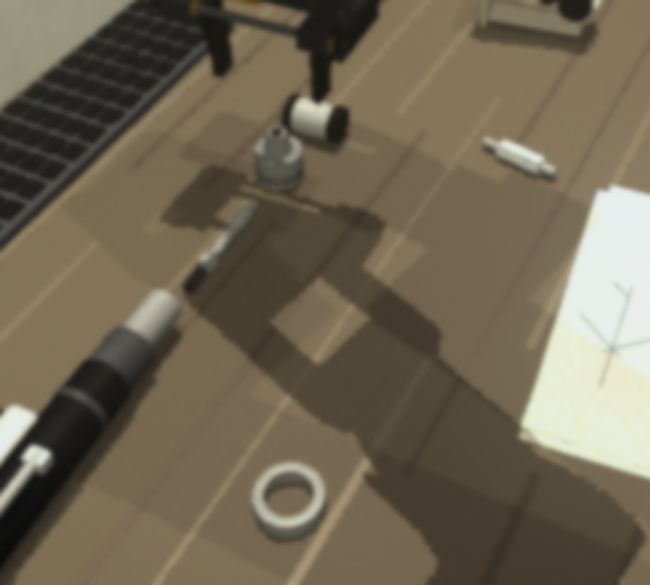

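The cap stands in line next to the tube, and the ring lies at crop (288,498). Now the ring, with the same two-way squeeze.

Request:
play_rows(moves=[[[0, 0, 0, 0, 0, -0.131], [0, 0, 0, 0, 0, -0.131], [0, 0, 0, 0, 0, -0.131], [0, 0, 0, 0, 0, -0.131], [0, 0, 0, 0, 0, -0.131]]])

```text
time_s: 29.5
position: [0.641, -0.0086, 0.1155]
tcp_rot: [[-0.663, 0.749, -0.004], [0.749, 0.663, 0.001], [0.003, -0.002, -1.0]]
force: [-0.4, -0.7, 0.2]
opening: 0.995
grasp_force: 0.0
```

Request:
play_rows(moves=[[[0, 0, 0, 0, 0, -0.131], [0, 0, 0, 0, 0, -0.131], [0, 0, 0, 0, 0, -0.131], [0, 0, 0, 0, 0, -0.131], [0, 0, 0, 0, 0, -0.131]]])

```text
time_s: 30.0
position: [0.641, -0.0085, 0.1155]
tcp_rot: [[-0.982, 0.19, -0.004], [0.19, 0.982, 0.001], [0.004, -0.0, -1.0]]
force: [0.1, -0.5, 0.1]
opening: 0.999
grasp_force: 0.0
```

Request:
play_rows(moves=[[[0, 0, 0, 0, 0, -0.131], [0, 0, 0, 0, 0, -0.131], [24, 42, 0, 0, 0, 0], [24, 42, 0, 0, 0, 0], [24, 42, 0, 0, 0, 0]]])

```text
time_s: 30.5
position: [0.5601, 0.113, 0.1157]
tcp_rot: [[-0.998, -0.063, -0.003], [-0.063, 0.998, 0.0], [0.003, 0.0, -1.0]]
force: [-0.2, 0.7, -0.4]
opening: 0.997
grasp_force: 0.0
```

Request:
play_rows(moves=[[[24, 42, 0, 0, 0, 0], [24, 42, 0, 0, 0, 0], [24, 42, 0, 0, 0, 0], [22, 45, 0, 0, 0, 0], [0, 0, 0, 0, 0, 0]]])

```text
time_s: 31.0
position: [0.4517, 0.2806, 0.116]
tcp_rot: [[-0.997, -0.072, -0.006], [-0.072, 0.997, -0.001], [0.006, -0.0, -1.0]]
force: [-0.1, 0.3, 0.8]
opening: 1.001
grasp_force: 0.0
```

Run:
```python
from h import *
plan(.458,.278,.018,93.7,mod=360)
```

```text
now [0.4517 0.2806 0.116 ] yaw 94.1 j6 -74.5 turn -0.4 tilt 0.35
  turn rows: 1 x rz=0.008
  after turn, tool shift mm: [-6.1 -3.  98. ] j0 dist 0.536
```

Request:
play_rows(moves=[[[-4, -2, 20, 0, 0, 0], [0, 0, 20, 0, 0, 0], [0, 0, 0, 0, 0, 0], [0, 0, 0, 0, 0, 0]]])

```text
time_s: 31.4
position: [0.4609, 0.2743, 0.0766]
tcp_rot: [[-0.998, -0.065, -0.003], [-0.065, 0.998, -0.001], [0.003, -0.001, -1.0]]
force: [-0.5, -0.1, -0.3]
opening: 1.0
grasp_force: 0.0
```

Run:
```python
from h import *
plan(.458,.278,.018,93.7,mod=360)
```

```text
now [0.4609 0.2743 0.0766] yaw 93.7 j6 -74.9 turn 0.0 tilt 0.15
  turn rows: 1 x rz=-0.000
  after turn, tool shift mm: [ 2.7  3.9 58.6] j0 dist 0.536
```

Request:
play_rows(moves=[[[2, 3, 25, 0, 0, 0], [0, 0, 20, 0, 0, 0], [0, 0, 9, 0, 0, 0], [0, 0, 4, 0, 0, 0], [0, 0, 0, 0, 0, 0]]])

```text
time_s: 31.9
position: [0.4595, 0.2777, 0.0198]
tcp_rot: [[-0.998, -0.065, 0.0], [-0.065, 0.998, 0.0], [-0.0, 0.0, -1.0]]
force: [0.1, 0.5, 0.0]
opening: 1.002
grasp_force: 0.0
```

Request:
play_rows(moves=[[[0, 0, 0, 0, 0, 0], [0, 0, 0, 0, 0, 0], [0, 0, 0, 0, 0, 0], [0, 0, 0, 0, 0, 0], [0, 0, 0, 0, 0, 0]]], fingers=-1)

```text
time_s: 32.4
position: [0.4592, 0.2779, 0.0198]
tcp_rot: [[-0.998, -0.065, 0.0], [-0.065, 0.998, 0.0], [-0.0, 0.0, -1.0]]
force: [0.1, 0.1, 0.7]
opening: 0.63
grasp_force: 0.0
```

Request:
play_rows(moves=[[[0, 0, 0, 0, 0, 0], [0, 0, 0, 0, 0, 0], [0, 0, 0, 0, 0, 0]]])

```text
time_s: 32.7
position: [0.4591, 0.278, 0.0197]
tcp_rot: [[-0.998, -0.065, 0.0], [-0.065, 0.998, 0.0], [-0.0, 0.0, -1.0]]
force: [-0.5, 0.9, 1.7]
opening: 0.566
grasp_force: 30.0
```

Request:
play_rows(moves=[[[0, 0, 0, 0, 0, 0], [0, 0, 0, 0, 0, 0], [0, 0, 0, 0, 0, 0], [0, 0, 0, 0, 0, 0], [0, 0, 0, 0, 0, 0]]], fingers=1)

```text
time_s: 33.2
position: [0.459, 0.2778, 0.0195]
tcp_rot: [[-0.998, -0.065, -0.0], [-0.065, 0.998, -0.0], [0.0, -0.0, -1.0]]
force: [0.8, 0.2, -0.6]
opening: 0.932
grasp_force: 0.0
```

Request:
play_rows(moves=[[[0, 0, 0, 0, 0, 0.131], [0, 0, 0, 0, 0, 0.131], [0, 0, 0, 0, 0, 0.131], [0, 0, 0, 0, 0, 0.131], [0, 0, 0, 0, 0, 0.131]]])

```text
time_s: 33.7
position: [0.4591, 0.2779, 0.0195]
tcp_rot: [[-0.828, 0.561, -0.0], [0.561, 0.828, -0.0], [0.0, -0.0, -1.0]]
force: [0.8, -0.6, -0.3]
opening: 0.998
grasp_force: 0.0
```

Request:
play_rows(moves=[[[0, 0, 0, 0, 0, 0.131], [0, 0, 0, 0, 0, 0.131], [0, 0, 0, 0, 0, 0.131], [0, 0, 0, 0, 0, 0.131], [0, 0, 0, 0, 0, 0.131]]])

```text
time_s: 34.2
position: [0.4591, 0.2778, 0.0195]
tcp_rot: [[-0.315, 0.949, -0.0], [0.949, 0.315, -0.0], [-0.0, -0.0, -1.0]]
force: [-0.6, 0.6, 0.4]
opening: 0.999
grasp_force: 0.0
```

Request:
play_rows(moves=[[[0, 0, 0, 0, 0, 0.131], [0, 0, 0, 0, 0, 0.131], [0, 0, 1, 0, 0, 0], [0, 0, 0, 0, 0, 0]]])

```text
time_s: 34.6
position: [0.459, 0.2778, 0.0184]
tcp_rot: [[-0.067, 0.998, -0.0], [0.998, 0.067, -0.0], [-0.0, -0.0, -1.0]]
force: [-0.8, 0.2, 0.2]
opening: 0.999
grasp_force: 0.0
```

Request:
play_rows(moves=[[[0, 0, 0, 0, 0, 0], [0, 0, 0, 0, 0, 0], [0, 0, 0, 0, 0, 0], [0, 0, 0, 0, 0, 0], [0, 0, 0, 0, 0, 0]]], fingers=-1)

```text
time_s: 35.1
position: [0.4591, 0.2779, 0.0186]
tcp_rot: [[-0.064, 0.998, 0.0], [0.998, 0.064, 0.0], [0.0, 0.0, -1.0]]
force: [0.1, -0.2, 1.2]
opening: 0.631
grasp_force: 0.0
```

Request:
play_rows(moves=[[[0, 0, 0, 0, 0, 0], [0, 0, 0, 0, 0, 0], [0, 0, 0, 0, 0, 0], [0, 0, 0, 0, 0, 0]]])

```text
time_s: 35.5
position: [0.4589, 0.2778, 0.0186]
tcp_rot: [[-0.064, 0.998, -0.0], [0.998, 0.064, -0.0], [-0.0, -0.0, -1.0]]
force: [-1.2, 0.3, 0.0]
opening: 0.554
grasp_force: 30.0
```

Request:
play_rows(moves=[[[0, 0, -10, 0, 0, 0], [0, 0, -30, 0, 0, 0], [0, 0, -40, 0, 0, 0], [0, 0, -20, 0, 0, 0], [0, 0, 0, 0, 0, 0]]])

```text
time_s: 36.0
position: [0.4613, 0.2787, 0.122]
tcp_rot: [[-0.064, 0.998, 0.007], [0.998, 0.064, 0.003], [0.002, 0.008, -1.0]]
force: [0.5, 0.3, -1.6]
opening: 0.562
grasp_force: 30.0
```

Run:
```python
from h import *
plan(.6421,-.0087,.118,3.7,mod=360)
```

```text
now [0.4613 0.2787 0.122 ] yaw 3.7 j6 15.6 turn 0.0 tilt 0.45
  turn rows: 1 x rz=-0.000
  after turn, tool shift mm: [-298.5  161.9    4. ] j0 dist 0.642
```

Request:
play_rows(moves=[[[-42, 23, 0, 0, 0, 0], [-42, 23, 0, 0, 0, 0], [-42, 23, 0, 0, 0, 0], [-42, 23, 0, 0, 0, 0], [-42, 23, 0, 0, 0, 0]]])

```text
time_s: 36.5
position: [0.5872, 0.0739, 0.1173]
tcp_rot: [[-0.064, 0.998, -0.002], [0.998, 0.064, 0.0], [0.0, -0.002, -1.0]]
force: [0.8, 0.2, -2.2]
opening: 0.557
grasp_force: 30.0
```

Request:
play_rows(moves=[[[-42, 23, 0, 0, 0, 0], [-45, 23, 0, 0, 0, 0], [0, 0, 0, 0, 0, 0], [0, 0, 0, 0, 0, 0], [0, 0, 0, 0, 0, 0]]])

```text
time_s: 37.0
position: [0.6367, -0.0069, 0.1172]
tcp_rot: [[-0.064, 0.998, -0.004], [0.998, 0.064, 0.001], [0.001, -0.004, -1.0]]
force: [0.1, 0.2, -1.2]
opening: 0.557
grasp_force: 30.0
```

Run:
```python
from h import *
plan(.6421,-.0087,.080,3.7,mod=360)
```

```text
now [ 0.6367 -0.0069  0.1172] yaw 3.7 j6 -14.4 turn 0.0 tilt 0.22
  turn rows: 1 x rz=-0.000
  after turn, tool shift mm: [-2.2  5.3 37.2] j0 dist 0.642
```

Request:
play_rows(moves=[[[-2, 5, 15, 0, 0, 0], [0, 0, 15, 0, 0, 0], [0, 0, 5, 0, 0, 0], [0, 0, 0, 0, 0, 0], [0, 0, 0, 0, 0, 0]]])

```text
time_s: 37.5
position: [0.6434, -0.009, 0.0831]
tcp_rot: [[-0.064, 0.998, -0.001], [0.998, 0.064, 0.0], [0.0, -0.001, -1.0]]
force: [0.3, -0.3, -1.8]
opening: 0.555
grasp_force: 30.0
```

Run:
```python
from h import *
plan(.6421,-.0087,.055,3.7,mod=360)
```

```text
now [ 0.6434 -0.009   0.0831] yaw 3.7 j6 -14.4 turn 0.0 tilt 0.04
  turn rows: 1 x rz=-0.000
  after turn, tool shift mm: [ 0.4 -1.3 28.1] j0 dist 0.642
```

Request:
play_rows(moves=[[[0, -1, 8, 0, 0, 0], [0, 0, 8, 0, 0, 0], [0, 0, 8, 0, 0, 0], [0, 0, 0, 0, 0, 0], [0, 0, 0, 0, 0, 0]]])

```text
time_s: 38.0
position: [0.6424, -0.0095, 0.0591]
tcp_rot: [[-0.064, 0.998, -0.001], [0.998, 0.064, 0.0], [0.0, -0.001, -1.0]]
force: [0.6, 0.2, -1.0]
opening: 0.556
grasp_force: 30.0
```

Run:
```python
from h import *
plan(.6421,-.0087,.049,3.7,mod=360); print(bot.read_state()['force'])
```

```text
now [ 0.6424 -0.0095  0.0591] yaw 3.7 j6 -14.5 turn 0.0 tilt 0.05
  turn rows: 1 x rz=-0.001
  after turn, tool shift mm: [ 0.8 -0.2 10.1] j0 dist 0.642
[ 0.57163512  0.21556655 -0.99647136]
```

Request:
play_rows(moves=[[[0.8, 0, 3, 0, 0, 0], [0, 0, 3, 0, 0, 0], [0, 0, 2, 0, 0, 0], [0, 0, 0, 0, 0, 0], [0, 0, 0, 0, 0, 0]]])

```text
time_s: 38.5
position: [0.6426, -0.0087, 0.0515]
tcp_rot: [[-0.064, 0.998, 0.0], [0.998, 0.064, -0.0], [-0.0, 0.0, -1.0]]
force: [0.1, -0.3, -1.0]
opening: 0.56
grasp_force: 30.0
```

Request:
play_rows(moves=[[[0, 0, 1, 0, 0, 0], [0, 0, 0.8, 0, 0, 0], [0, 0, 0, 0, 0, 0], [0, 0, 0, 0, 0, 0]]])

```text
time_s: 38.9
position: [0.6425, -0.0087, 0.0497]
tcp_rot: [[-0.064, 0.998, -0.0], [0.998, 0.064, 0.0], [0.0, -0.0, -1.0]]
force: [0.2, -0.2, -2.3]
opening: 0.557
grasp_force: 30.0
```

Release: the last millimetre drops freely.

Request:
play_rows(moves=[[[0, 0, 0.5, 0, 0, 0], [0, 0, 0, 0, 0, 0], [0, 0, 0, 0, 0, 0]]])

```text
time_s: 39.2
position: [0.6426, -0.0087, 0.0493]
tcp_rot: [[-0.064, 0.998, 0.0], [0.998, 0.064, -0.0], [-0.0, 0.0, -1.0]]
force: [-0.1, -0.2, -1.4]
opening: 0.556
grasp_force: 30.0
```

Request:
play_rows(moves=[[[0, 0, 0, 0, 0, 0], [0, 0, 0, 0, 0, 0], [0, 0, 0, 0, 0, 0], [0, 0, 0, 0, 0, 0], [0, 0, 0, 0, 0, 0]]], fingers=1)

```text
time_s: 39.7
position: [0.6427, -0.0087, 0.0493]
tcp_rot: [[-0.064, 0.998, 0.0], [0.998, 0.064, -0.0], [-0.0, 0.0, -1.0]]
force: [1.0, 0.8, -0.5]
opening: 0.922
grasp_force: 0.0
```

Request:
play_rows(moves=[[[0, 0, -20, 0, 0, 0], [0, 0, -40, 0, 0, 0], [0, 0, -50, 0, 0, 0], [0, 0, -50, 0, 0, 0], [0, 0, 0, 0, 0, 0]]])

```text
time_s: 40.2
position: [0.6476, -0.0095, 0.2178]
tcp_rot: [[-0.064, 0.998, 0.017], [0.998, 0.064, -0.003], [-0.004, 0.017, -1.0]]
force: [1.4, 0.3, 0.5]
opening: 1.0
grasp_force: 0.0
```

Request:
play_rows(moves=[[[-30, -40, 0, 0, 0, 0], [-30, -40, 0, 0, 0, 0], [-30, -40, 0, 0, 0, 0], [-30, -40, 0, 0, 0, 0], [-30, -40, 0, 0, 0, 0]]])

```text
time_s: 40.7
position: [0.4507, -0.1718, 0.2089]
tcp_rot: [[-0.065, 0.998, -0.0], [0.998, 0.065, 0.0], [0.0, -0.0, -1.0]]
force: [0.9, -1.2, -0.3]
opening: 0.998
grasp_force: 0.0
```

Request:
play_rows(moves=[[[-45, 0, 0, 0, 0, 0], [-45, 0, 0, 0, 0, 0], [-45, 0, 0, 0, 0, 0], [0, 0, 0, 0, 0, 0], [0, 0, 0, 0, 0, 0]]])

```text
time_s: 41.2
position: [0.4606, -0.3065, 0.2085]
tcp_rot: [[-0.062, 0.998, -0.001], [0.998, 0.062, 0.001], [0.001, -0.001, -1.0]]
force: [0.6, 1.3, -0.1]
opening: 1.0
grasp_force: 0.0
```

Run:
```python
from h import *
np.set_printoptions(precision=4,suppress=True)
o=np.array([.627,.183]);u=np.array([.0645,-.998])
ims=[]
for n in('top','side'):
  c=bot.capture(n); ims.append(c['image'][130:290,90:350])
  for q,z in(('puller',0),('mandrel',.006),('nosecap',0),('ring',.03),('tube',.018),('tube_next',.045),('gauge',.008),('socket',0)):
    for r in bot.pinpoint(c,q)[:1]:
      p=onz(c,r['centre'],z)[:2]; d=p-o; print(n,q,round(r['confidence'],2),p,'line',d@u,d[0]*u[1]-d[1]*u[0])
  if n=='side':
    for q in('mandrel',):
      pass
cv2.imwrite('pics/e.png',cv2.resize(np.hstack(ims),None,fx=1.5,fy=1.5))
im=np.vstack(ims);cv2.imwrite('pics/e.png',cv2.resize(im,None,fx=1.85,fy=1.85,interpolation=cv2.INTER_CUBIC))
```

```text
top puller 0.69 [0.6238 0.1744] line 0.00841049492240022 0.00374529006803222
top mandrel 0.49 [0.6301 0.1029] line 0.08010862247833529 0.0020995101546102653
top nosecap 0.55 [ 0.6386 -0.0042] line 0.18762195894242592 0.0005173188855940227
top ring 0.58 [ 0.644  -0.0122] line 0.19590682156047237 -0.004327596252448123
top tube 0.54 [ 0.6415 -0.0694] line 0.25283226129223063 0.0018311968388434532
top tube_next 0.78 [ 0.4816 -0.3609] line 0.5333820930564588 0.1802284127994854
top gauge 0.49 [ 0.4455 -0.1217] line 0.292419051334043 0.20076559561039103
top socket 0.48 [ 0.6989 -0.2236] line 0.4104422876810517 -0.04554938503202639
side puller 0.55 [0.6299 0.1824] line 0.0008135586246620351 -0.0028160912848012257
side mandrel 0.5 [0.6416 0.0849] line 0.0988454510879955 -0.008273199557713521
side nosecap 0.78 [ 0.6465 -0.0074] line 0.19123666177004026 -0.007174310889658472
side ring 0.63 [0.6137 0.2061] line -0.023946939647875094 0.011757027728288287
side tube 0.83 [ 0.6362 -0.0667] line 0.2498278663213653 0.006949883194689423
side tube_next 0.75 [ 0.471  -0.3637] line 0.5355669039051613 0.19090225941126557
side gauge 0.6 [ 0.4511 -0.1255] line 0.2965726853195708 0.19548175517671215
side socket 0.69 [ 0.6534 -0.0841] line 0.2682422035824222 -0.009170589719863297
```

View pics/e.png

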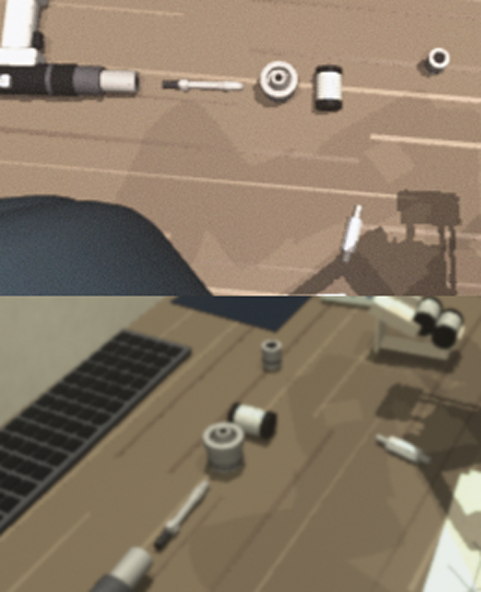

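The ring sits flat on the cap and everything is in line. The tube–cap spacing looks a little small, so I'll measure it once with silhouettes.

Run:
```python
from h import *
np.set_printoptions(precision=4,suppress=True)
o=np.array([.627,.183]);u=np.array([.0645,-.998])
for n in('top','side'):
  c=bot.capture(n)
  for q,z in(('mandrel',.006),('ring',.044),('nosecap',.03),('tube',.018)):
    for r in bot.silhouettes(c,q)[:2]:
      rr=cv2.minAreaRect(cv2.findNonZero(r['pixels'].astype(np.uint8))); p=onz(c,rr[0],z)[:2]; d=p-o
      print(n,q,round(r['confidence'],2),np.array(rr[0]),np.array(rr[1]),p,'line',d@u,d[0]*u[1]-d[1]*u[0])
```

```text
top mandrel 0.47 [198. 175.] [ 6. 42.] [0.6369 0.1007] line 0.08280734378089476 -0.004607209485518324
top ring 0.61 [238.5 173. ] [18. 17.] [ 0.6405 -0.0048] line 0.18833459270761585 -0.0013420159057582082
top ring 0.36 [ 97.3842 146.2595] [134.0746  68.8879] [0.6783 0.352 ] line -0.16533131497371706 -0.06206955539552424
top nosecap 0.45 [239.25 172.75] [11.3137 10.6066] [ 0.6453 -0.0057] line 0.18948082264455404 -0.006119241791864679
top tube 0.91 [266.5 177. ] [24. 13.] [ 0.6438 -0.0745] line 0.25810869098760575 -0.00012879300863632634
side mandrel 0.5 [188.1207 249.0517] [ 7.225  42.7684] [0.6317 0.1023] line 0.08088959515704004 0.0005478938638457109
side ring 0.47 [210. 207.] [18. 22.] [ 0.6373 -0.0001] line 0.18338333733792772 0.0014951118866631426
side nosecap 0.67 [211.5 213.5] [23. 17.] [0.6319 0.004 ] line 0.1789117134913641 0.006618550122184129
side tube 0.66 [225.7 196.4] [26.2469 14.2302] [ 0.6424 -0.0764] line 0.25990603449912014 0.0013967867995424328
```

```bash
python3 -c "
from rig import bot
print(bot.hand_in())"
```

```text
the job is handed in; nothing more can be done
None
```

I laid out the mandrel, the nose cap with the ring on its shoulder, and the tube in line with the puller, and handed the job in at about 41 s. By the camera, the mandrel is about 82 mm from the nose, the cap 106 mm beyond it and the tube 66–68 mm past the cap. The next tube is at the stop, and the gauge and socket were not touched; no verdict came back on hand-in.

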